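Seat a slide carrier on the microscope calibration dock and hold it down

TASK

Pick up the aluminium slide carrier by its blue grip bar, bring it over the dock lying square with the sprung platform, and slide it about until the socket underneath drops over the locating pin that it hides. Then press the carrier gently down until the sprung platform is fully home on its stop, and finish like that: still holding the carrier and keeping it pressed down, not letting go. Leave the orange slide box, the glass dish and the oil bottle where they stand.

Things in the scene. Friction and masses are not known exactly. Their poses are not given: they have to be found in the camera images.
- carrier: loose slide carrier, 0.24 to 0.36 kg: aluminium block 110 (its x) x 76 (y) x 18 mm high, two glass slides flush in its top, blue grip bar on top. Origin: centre of the underside, z up. Centred on the origin the underside has a blind square socket, 14 x 14 mm, 14 mm deep, for the pin. Same either way round. Starts flat on the bench, left or right of the dock
- bar (a point): grip point in the carrier's blue bar, 42 mm above the carrier's origin; the bar is 50 long (carrier x) x 14 wide (carrier y) x 34 mm high and spans 18 to 52 mm above the underside
- dock: fixed cream dock housing 160 (its x) x 120 (y) x 36 mm high, the dark steel sprung platform above it. Origin: centre of the underside, on the bench, z up. The carrier lies with its 110 mm side along the dock's 160 mm side, either way round. Same if turned half a turn
- slot (a point): middle of the dark slot in the platform, at the height of the pin's tip, 56 mm above the bench. The fixed upright brass pin, 10 mm across, top 4 mm tapering to a 5 mm flat tip, stands anywhere within 8 mm either way of this point along the dock's y (0 in x): its place is not reported, only seen by camera. Over it the carrier drops 6 mm, from tip to platform
- seat (a point): centre of the platform's top face (dark steel, 140 x 106 mm, a yellow line near each end), 50 mm above the bench when up; moves down with the platform; axes as the dock's: x the long side, y along the slot
- platform (a joint): how far the sprung platform is pressed down, 0 (up) to 0.006 m (home on its stop). About 6.5 N starts it moving and about 11.5 N takes it to the stop, carrier weight included; it springs up again when let go. The carrier's weight alone does not move it, and it cannot be pressed flat while the pin tip is not in the socket
- slidebox: closed orange slide box 98 x 84 x 32 mm, loose, flat on the bench on the other side of the dock from the carrier; origin centre of its underside. Leave alone
- dish: small shallow glass dish, 86 mm across, 16 mm high; origin centre of its underside. Leave alone
- oil: small amber bottle with a black cap, 32 mm across, 65 mm high, standing; origin centre of its underside. Leave alone
Mind the look-alikes: they are no part of the job. Of the things that look like the carrier, the smallest one is meant.

How it is judged (in metres and radians):
On the way, in this order (a step that is already met when the one before it is completed fails the run):
1. the carrier is lifted clear of the bench in the gripper (height (world z) of carrier above 0.02 m and contact force between the fingers and carrier above 1 N), for 0.1 s.
2. the carrier has dropped over the pin and lies flat on the platform (z of carrier in the frame of seat between -0.003 and 0.002 m and x of carrier in the frame of seat between -0.005 and 0.005 m and y of carrier in the frame of seat between -0.012 and 0.012 m), for 0.1 s.
At the end, for the whole second after the job is handed in: Carrier flat on the platform (2 mm, 3 degrees), over the pin (within 5 mm of the platform's middle across the slot, 12 mm along it), square within 11 degrees, at rest; platform pressed at least 5 of its 6 mm; fingers still bearing on the carrier with over 1 N (all of step 2 and angle between carrier's own z axis and vertical below 0.05 rad and angle between the x axis of carrier and the x axis of dock, either way round below 0.2 rad and value of joint platform above 0.005 m and contact force between the fingers and carrier above 1 N and linear speed of carrier below 0.02 m/s); the arm keeps its last pose, push and grip.
It fails at once if the carrier is rammed onto the dock (more than 60 N) (contact force between carrier and dock above 60 N).
It fails at once if the slide box is pushed away (more than 20 mm) (distance of slidebox from where it was at the start of the episode above 0.02 m).
It fails at once if the dish is pushed away (more than 20 mm) (distance of dish from where it was at the start of the episode above 0.02 m).
It fails at once if the oil bottle is pushed away (more than 20 mm) or tipped (distance of oil from where it was at the start of the episode above 0.02 m or angle between oil's own z axis and vertical above 0.4 rad).
It also fails if it takes over 45 s, if anything falls off the work surface, if the arm or the gripper's body presses on something with over 40 N, if the wrist force passes 120 N, or if a joint passes its speed limit or range.

ROBOT

A 6-joint arm with a two-finger parallel gripper is mounted at the origin on the work surface. World frame = base frame: x ahead of the robot, y to its left, z up, the work surface at z = 0. Lengths are in mm, angles in rad, forces in N, time in s.
With the tool pointing down it reaches from about 275 to 975 mm from the base axis. Payload 8.4 kg.
Tool frame: the origin (TCP) lies midway between the tips of the shut fingers; the grasp point (between the pads) lies 19 mm behind it; z points along the fingers, y is the line along which they close (so a half turn about z gives the same grasp; the last joint's range is limited). The gripper opens to 92 mm and grips with 3 to 60 N. Pads are 20 mm wide; open, the fingers measure 128 mm over their backs; the gripper's body (75 mm by 189 mm) begins 69 mm behind the grasp point.
Start: joints at [-1.321, 0.353, 1.633, -0, 1.155, -0.002], TCP at [155.716, -605.294, 214.583] pointing down, gripper open.
Joint ranges: [-2.63, 2.63], [-0.92, 2.1], [0.06, 2.66], [-1.3, 4.44], [0, 2.69], [-3.02, 3.02]. Speed limits (rad/s): [2.22, 2.22, 2.79, 3.14, 3.14, 3.14].

INTERFACE

Orientations are given as a unit quaternion [x, y, z, w].
In Python, from workcell import sensors, read_camera, get_calibration, robot gives the robot as it stands. The module is installed in compiled form; this text tells all that it offers.
- The arm moves only by the tool carry_out, never from a script. Its argument "motion" is text: rows parted by semicolons, each of 7 numbers parted by spaces: the turn, a rotation vector about the tool's x, y, z in rad, then the shift along the tool's x, y, z in mm, then the opening, from 0 (shut) to 1 (fully open). In form: wx wy wz tx ty tz hand; .... A call has 1 to 20 rows; each row shifts and turns the commanded pose from where the row before left it, along the tool's axes as they then stand; what a row does not reach is not made up. A row lasts 1/10 s, in which the tool goes at most 50 mm and 8.59 degrees, less where a joint would pass 70% of its speed; a pose out of reach is approached as far as the arm can. A call with a gripper value outside its range is refused whole. The fingers move at their own pace and stop on an object; "squeeze" is the grip in N (left out, the last holds). Time passes only in rows, so rows that do not move let the fingers close. It gives the time, the measured TCP pose, the force, the opening and the grip force at its end, in the units of the state.
- sensors.get_state(): the state, without advancing time (a new reading comes with each control period).
- read_camera(name): name is "scene" or "side" or "wrist"; returns the picture (420x560x3 uint8, blue, green, red); there is no depth.
- get_calibration(name): a dict with "mtx" (3x3 intrinsics, pixels), "world_from_camera" (4x4, takes a point from camera to world coordinates). Camera axes: x right, y down, z forward; pixel columns grow to the right and rows downward; lengths in mm; the calibration is good to about 2 mm. A picture is of the moment at which its call begins: read the wrist's pose just before it. get_calibration takes no time and is no camera call; for the wrist camera it gives the pose at the moment of the call.
- robot.hand_in(): hands the job in; it is judged then, once.
The state is a dict: "clock": time; "qpos": joint angles; "joint_velocities": joint speeds; "tau": joint torques, N m; "ee_pos": TCP position; "eef_rot": TCP orientation; "contact_force": force on the tool from outside, world axes, zero at the start; "wrist_torque": the same for the moment, N m; "gripper_width": finger opening in mm; "gripper_force": force on a finger pad.
Only numpy, scipy, OpenCV 4.12 (cv2) and the standard library are available. Lean on these libraries where they do the work, as an engineer would, in place of code of your own. Each camera call takes 0.05 s, during which the arm holds its last target. There are 200 camera calls.

## Working session

There is one attempt and no reset: what is moved stays moved. The work goes in short steps, Python scripts to look and compute and a tool call to move; the robot and the scene stay as the last step left them, time stands still between calls to the robot, and variables do not carry over. Pictures are saved under pics/ and viewed, at most 10 in all, crops included, and the job is handed in when it is done.

Besides the shell and the picture viewer there is one more tool, called after "Call:" as name(argument=value, ...), one argument or row to a line, values as JSON. carry_out: Moves the arm, as the interface text tells. Its arguments: {"type":"object","properties":{"motion":{"type":"string"},"squeeze":{"type":"number"}},"required":["motion"]}

```bash
mkdir -p pics; ls; python3 - <<'E'
from workcell import sensors, read_camera, get_calibration, robot
import cv2,numpy as np
s=sensors.get_state(); print(s)
a=read_camera("scene"); b=read_camera("side")
cv2.imwrite("pics/scene.png",a); cv2.imwrite("pics/side.png",b)
for n in("scene","side","wrist"):print(n,get_calibration(n))
E
```

```text
pics
{'clock': 0.0, 'qpos': array([-1.32137412e+00,  3.53633806e-01,  1.63414541e+00, -1.49248811e-05,
        1.15517237e+00, -2.41706649e-03]), 'joint_velocities': array([ 0.00019826,  0.00110007,  0.00071378, -0.00120645,  0.00077799,
       -0.00059803]), 'tau': array([-2.98869221e-03, -5.93849945e+01, -3.34222341e+01,  6.95044524e-02,
        2.34360615e-02, -1.38509749e-04]), 'ee_pos': array([ 155.6036962 , -604.8088047 ,  213.86781809]), 'eef_rot': array([ 9.92081984e-01,  1.25590109e-01, -9.04754322e-05, -6.73447554e-04]), 'contact_force': array([0.26274321, 0.75082665, 0.17947833]), 'wrist_torque': array([ 0.04523558, -0.03870197,  0.003683  ]), 'gripper_force': 0.0, 'gripper_width': 91.81926341174335}
scene {'mtx': array([[454.13665234,   0.        , 284.97893597],
       [  0.        , 454.13665234, 208.37060766],
       [  0.        ,   0.        ,   1.        ]]), 'world_from_camera': array([[ 2.02011512e-01,  6.34759827e-01, -7.45835981e-01,
         1.35616352e+03],
       [ 9.79382987e-01, -1.31363325e-01,  1.53468698e-01,
        -7.17283371e+01],
       [-5.59730303
[... 515 characters left out ...]
    [ 1.95074991e-02, -7.24798474e-01, -6.88684710e-01,
         9.60029276e+02],
       [ 0.00000000e+00,  0.00000000e+00,  0.00000000e+00,
         1.00000000e+00]])}
wrist {'mtx': array([[378.84772549,   0.        , 284.54689052],
       [  0.        , 378.84772549, 213.01411807],
       [  0.        ,   0.        ,   1.        ]]), 'world_from_camera': array([[ 2.49407348e-01, -9.26883142e-01, -2.80505998e-01,
         2.34697610e+02],
       [-9.68398633e-01, -2.38790490e-01, -7.19943756e-02,
        -5.84578928e+02],
       [-2.51791839e-04,  2.89597552e-01, -9.57148471e-01,
         3.85120364e+02],
       [ 0.00000000e+00,  0.00000000e+00,  0.00000000e+00,
         1.00000000e+00]])}
```

View pics/scene.png

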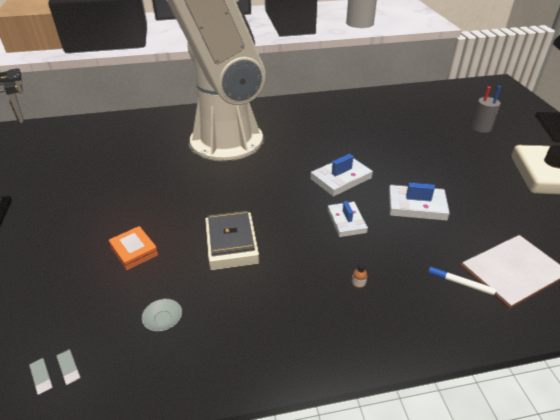

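View pics/side.png

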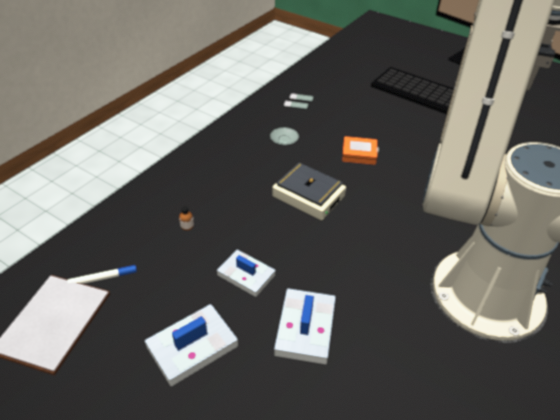

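Carrier look-alikes in the scene view are at (342,174), (419,201) and (347,218). The first two are clearly larger, and the one at (347,218), seen at (246,272) in the side view, is the smallest, so I choose it. The dock is at (231,238), the box at (133,247), the dish at (162,315) and the oil at (360,277).

```bash
cat > h.py <<'E'
import cv2,numpy as np
from workcell import sensors, read_camera, get_calibration, robot
def ray(c,uv):
    d=np.linalg.inv(c["mtx"])@np.array([uv[0],uv[1],1.]); T=c["world_from_camera"]
    return T[:3,3],T[:3,:3]@d
def plane(c,uv,z):
    o,d=ray(c,uv); return o+d*(z-o[2])/d[2]
def tri(rs):
    A=0;b=0
    for o,d in rs:
        d=d/np.linalg.norm(d);P=np.eye(3)-np.outer(d,d);A=A+P;b=b+P@o
    return np.linalg.solve(A,b)
def blobs(m,amin=30):
    cs,_=cv2.findContours(m.astype(np.uint8),cv2.RETR_EXTERNAL,cv2.CHAIN_APPROX_NONE)
    return [c for c in cs if cv2.contourArea(c)>=amin]
def near(cs,uv):
    return min(cs,key=lambda c:np.hypot(*(np.array(cv2.minAreaRect(c)[0])-uv)))
def rect_on(c,cont,z):
    "min area rect of a contour cast on plane z"
    p=np.array([plane(c,q[0],z)[:2] for q in cv2.convexHull(cont)],np.float32)
    r=cv2.minAreaRect(p); b=cv2.boxPoints(r); e=[b[1]-b[0],b[2]-b[1]]; e=max(e,key=np.linalg.norm)
    return r[0],r[1],np.degrees(np.arctan2(e[1],e[0]))%180
def blue(a):
    h=cv2.cvtColor(a,cv2.COLOR_BGR2HSV);return (h[...,0]>105)&(h[...,0]<130)&(h[...,1]>150)&(h[...,2]>50)
def light(a):
    h=cv2.cvtColor(a,cv2.COLOR_BGR2HSV);return (h[...,2]>110)
E
python3 - <<'E'
from h import *
rs=[]
for n,uv,duv in(("scene",(347,215),(231,238)),("side",(246,270),(310,190))):
    a=cv2.imread(f"pics/{n}.png");c=get_calibration(n)
    k=near(blobs(blue(a)),uv); m=cv2.moments(k); p=(m["m10"]/m["m00"],m["m01"]/m["m00"]); rs.append(ray(c,p))
    print(n,"bar",p,cv2.contourArea(k))
    k=near(blobs(light(a)|blue(a),200),uv); print("carrier@18",rect_on(c,k,18))
    k=near(blobs(light(a),200),duv); print("dock@36",rect_on(c,k,36),cv2.boundingRect(k))
    x=a[uv[1]-45:uv[1]+45,uv[0]-60:uv[0]+60]; y=a[duv[1]-45:duv[1]+45,duv[0]-60:duv[0]+60]
    cv2.imwrite(f"pics/c_{n}.png",cv2.resize(np.hstack([x,y]),None,fx=3.3,fy=3.3,interpolation=2))
print(tri(rs))
cv2.imwrite("pics/crop.png",np.vstack([cv2.imread("pics/c_scene.png"),cv2.imread("pics/c_side.png")]))
E
```

```text
scene bar (342.77608142493636, 158.66921119592874) 65.5
carrier@18 ((490.6825256347656, 276.9833068847656), (83.36995697021484, 135.82467651367188), np.float32(179.71529))
dock@36 ((526.051513671875, -39.47367858886719), (121.56217956542969, 194.53671264648438), np.float32(178.96022)) (205, 212, 54, 58)
side bar (245.3918918918919, 264.3918918918919) 148.0
carrier@18 ((484.28448486328125, 281.58172607421875), (118.2115707397461, 88.47688293457031), np.float32(0.40511352))
dock@36 ((508.3812255859375, -23.481048583984375), (172.57749938964844, 149.50262451171875), np.float32(0.89460236)) (272, 183, 74, 36)
[419.03985331 310.47241003 138.73900063]
```

View pics/crop.png

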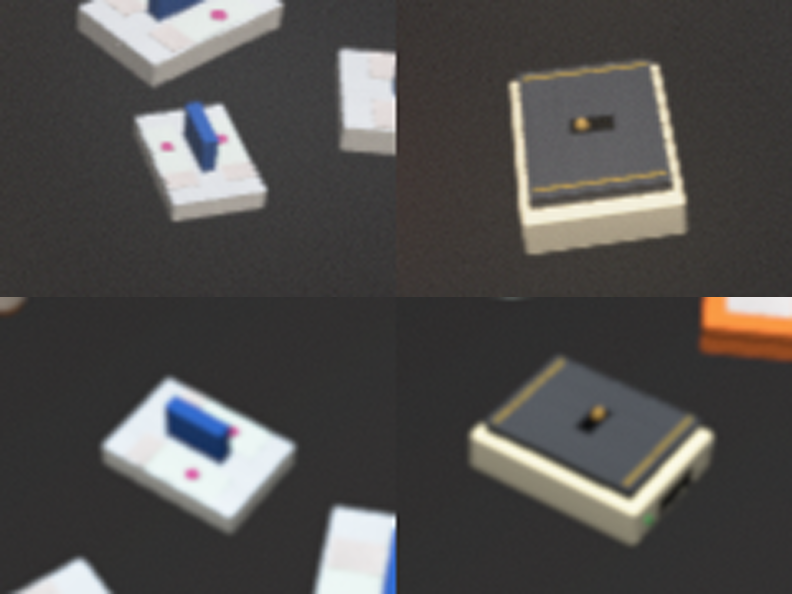

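The crop confirms the small carrier, with its bar roughly along world x. The dock pin sits towards −y in the slot. I'll go over the dock first and take a close look.

Call:
carry_out(
  motion="0 0 0.126 0 0 0 0.5;0 0 0.126 0 0 0 0.5;0 0 0 23 -36 0 0.5;0 0 0 23 -36 0 0.5;0 0 0 23 -36 0 0.5;0 0 0 23 -36 0 0.5;0 0 0 23 -36 0 0.5;0 0 0 23 -36 0 0.5;0 0 0 23 -36 0 0.5;0 0 0 23 -36 0 0.5;0 0 0 23 -36 0 0.5;0 0 0 23 -36 0 0.5;0 0 0 23 -36 0 0.5;0 0 0 23 -36 0 0.5;0 0 0 23 -36 0 0.5;0 0 0 23 -36 0 0.5;0 0 0 23 -36 0 0.5;0 0 0 23 -36 0 0.5;0 0 0 0 0 0 0.5;0 0 0 0 0 0 0.5",
  squeeze=20,
)

```text
clock: 2.1
ee_pos: [523.6, -28.7, 214.1]
eef_rot: [1.0, 0.001, -0.001, 0.0]
contact_force: [0.2, -0.6, 0.4]
gripper_width: 45.8
gripper_force: 0.0
```

```bash
python3 - <<'E'
from h import *
s=sensors.get_state();print(s["clock"],s["ee_pos"],s["eef_rot"])
c=get_calibration("wrist");a=read_camera("wrist");cv2.imwrite("pics/w1.png",a);np.save("w1.npy",c["world_from_camera"])
E
```

```text
2.1 [523.5782495  -28.69120673 214.05646465] [ 9.99999238e-01  1.05053289e-03 -6.38550969e-04  1.11054543e-04]
```

View pics/w1.png

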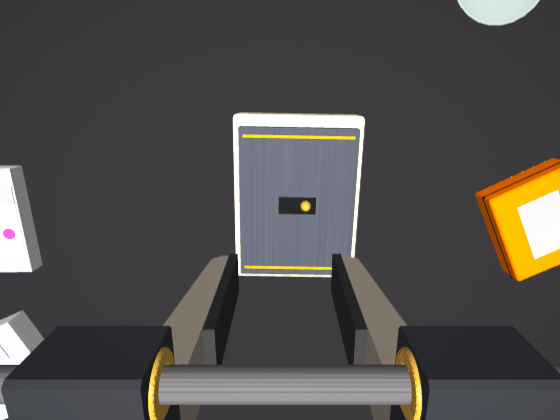

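The wrist view shows the dock with its yellow lines at rows 137 and 268, the dark slot at about (297,206), and the brass pin at (305,206). The box is at the right and the carrier at the left edge.

```bash
python3 - <<'E'
from h import *
a=cv2.imread("pics/w1.png");c=get_calibration("wrist");c["world_from_camera"]=np.load("w1.npy")
h=cv2.cvtColor(a,cv2.COLOR_BGR2HSV)
y=(h[...,0]>12)&(h[...,0]<35)&(h[...,1]>130)&(h[...,2]>120);y[:,:225]=0;y[:,375:]=0;y[300:]=0
P=[]
for k in blobs(y,10):
    r=cv2.minAreaRect(k);print(r)
    z=56 if min(r[1])>6 else 50
    b=cv2.boxPoints(r); pc=plane(c,r[0],z); e=max([b[1]-b[0],b[2]-b[1]],key=np.linalg.norm)
    d=plane(c,np.array(r[0])+e/2,z)-plane(c,np.array(r[0])-e/2,z)
    print(z,pc[:2],"len",np.linalg.norm(d),"ang from y deg",np.degrees(np.arctan(-d[0]/d[1])))
g=(h[...,2]<45);g=g.astype(np.uint8);g[:150]=0;g[250:]=0;g[:,:255]=0;g[:,345:]=0
for k in blobs(g,40):
    r=cv2.boundingRect(k);print("slot",r,plane(c,(r[0]+(r[2]-1)/2,r[1]+(r[3]-1)/2),50)[:2],plane(c,(r[0],r[1]),50)[:2],plane(c,(r[0]+r[2],r[1]+r[3]),50)[:2])
E
```

```text
((287.50445556640625, 267.22589111328125), (87.03706359863281, 2.6931982040405273), 0.9240452647209167)
50 [448.90344265 -32.07674533] len 84.13081717216966 ang from y deg -0.9101135845388283
((305.0000305175781, 206.00006103515625), (9.899494171142578, 9.899494171142578), 45.0)
56 [512.1336612  -47.53286184] len 9.043507599000115 ang from y deg 46.693765367920676
((298.50860595703125, 136.52745056152344), (113.0176773071289, 3.072219133377075), 1.0416266918182373)
50 [573.31623576 -41.09337933] len 98.47887888455777 ang from y deg -0.8998000795924022
slot (280, 198, 36, 16) [510.89715198 -40.97910494] [517.98297144 -24.90482211] [502.76006886 -58.19884911]
```

Call:
carry_out(
  motion="0 0 0 -4 -38 0 0.5;0 0 0 -4 -38 0 0.5;0 0 0 -4 -38 0 0.5;0 0 0 -4 -38 0 0.5;0 0 0 -4 -38 0 0.5;0 0 0 -4 -38 0 0.5;0 0 0 -4 -38 0 0.5;0 0 0 -4 -38 0 0.5;0 0 0 0 0 0 0.5;0 0 0 0 0 0 0.5",
)

```text
clock: 3.15
ee_pos: [491.7, 273.6, 214.4]
eef_rot: [1.0, 0.0, -0.0, 0.0]
contact_force: [0.1, -1.0, -0.1]
gripper_width: 46.1
gripper_force: 0.0
```

```bash
python3 - <<'E'
from h import *
s=sensors.get_state();print(s["clock"],s["ee_pos"],s["eef_rot"])
c=get_calibration("wrist");a=read_camera("wrist");cv2.imwrite("pics/w2.png",a);np.save("w2.npy",c["world_from_camera"])
for k in blobs(blue(a),50): print(cv2.boundingRect(k),cv2.contourArea(k))
E
```

```text
3.15 [491.68315007 273.60614658 214.37674457] [ 9.99999880e-01  7.58906172e-05 -2.39555661e-04  4.21068478e-04]
(222, 345, 52, 20) 535.5
(0, 200, 99, 54) 3296.5
(273, 169, 15, 57) 757.0
```

View pics/w2.png

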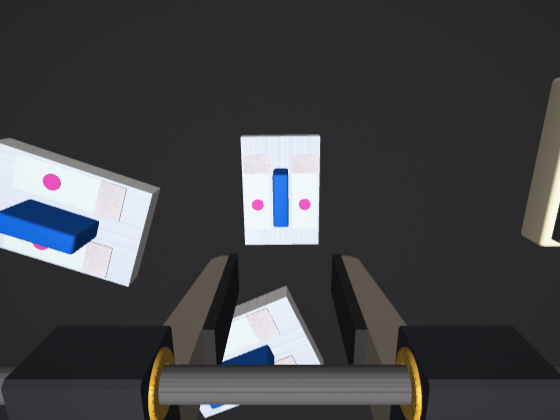

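The carrier is at (281,190), its bar at x 273–288 and rows 169–226. The two bigger look-alikes are at (70,215) and (265,355), clear of the fingers' way.

```bash
python3 - <<'E'
from h import *
a=cv2.imread("pics/w2.png");c=get_calibration("wrist");c["world_from_camera"]=np.load("w2.npy")
h=cv2.cvtColor(a,cv2.COLOR_BGR2HSV)
m=(light(a)|blue(a)); m[:,:225]=0;m[:,335:]=0;m[252:]=0;m[:120]=0
k=near(blobs(m,500),(281,190)); print("top@18",rect_on(c,k,18),cv2.boundingRect(k))
m=blue(a);k=near(blobs(m),(280,197));print("bar@52",rect_on(c,k,52),cv2.minAreaRect(k))
E
```

```text
top@18 ((484.1286315917969, 276.97314453125), (112.14390563964844, 76.73782348632812), np.float32(0.5618216)) (240, 135, 81, 110)
bar@52 ((486.99322509765625, 277.31329345703125), (52.51679611206055, 12.77416706085205), np.float32(0.1298493)) ((279.9999694824219, 196.99998474121094), (55.99999237060547, 13.999998092651367), 90.0)
```

Call:
carry_out(
  motion="0 0 0 -7 -3.5 30 0.5;0 0 0 0 0 40 0.5;0 0 0 0 0 40 0.5;0 0 0 0 0 40 0.5;0 0 0 0 0 25 0.5;0 0 0 0 0 10 0.5;0 0 0 0 0 4 0.5;0 0 0 0 0 0 0.5;0 0 0 0 0 0 0;0 0 0 0 0 0 0;0 0 0 0 0 0 0;0 0 0 0 0 0 0;0 0 0 0 0 0 0;0 0 0 0 0 0 0",
  squeeze=35,
)

```text
clock: 4.6
ee_pos: [485.1, 278.2, 26.1]
eef_rot: [1.0, 0.0, 0.0, -0.0]
contact_force: [-0.7, -0.8, 6.4]
gripper_width: 13.8
gripper_force: 35.0
```

Call:
carry_out(
  motion="0 0 0 0 0 -8 0;0 0 0 0 0 -20 0;0 0 0 0 0 -30 0;0 0 0 0 0 -30 0;0 0 0 0 0 -6 0;0 0 0 0 0 0 0;0 0 0 0 0 0 0",
)

```text
clock: 5.3
ee_pos: [484.0, 277.7, 118.3]
eef_rot: [1.0, -0.0, -0.001, 0.0]
contact_force: [-0.5, -0.2, -2.9]
gripper_width: 13.7
gripper_force: 35.0
```

```bash
python3 - <<'E'
from h import *
s=sensors.get_state();print(s["clock"],s["ee_pos"],s["contact_force"])
c=get_calibration("wrist");a=read_camera("wrist");cv2.imwrite("pics/w3.png",a)
z=s["ee_pos"][2]-26
for m,zz in((blue(a),z+52),(light(a)|blue(a),z+18)):
    m=m.copy(); m[330:]=0; m[:,:180]=0;m[:,390:]=0
    k=near(blobs(m,200),(281,220));print(cv2.boundingRect(k),rect_on(c,k,zz))
E
```

```text
5.3 [484.04395641 277.7106204  118.34467917] [-0.45723423 -0.19963065 -2.88335151]
(268, 223, 34, 107) ((493.0013732910156, 277.626708984375), (13.89523696899414, 49.276153564453125), np.float32(179.93237))
(204, 155, 162, 175) ((492.81109619140625, 277.5080871582031), (94.66839599609375, 76.6952133178711), np.float32(0.01691855))
```

View pics/w3.png

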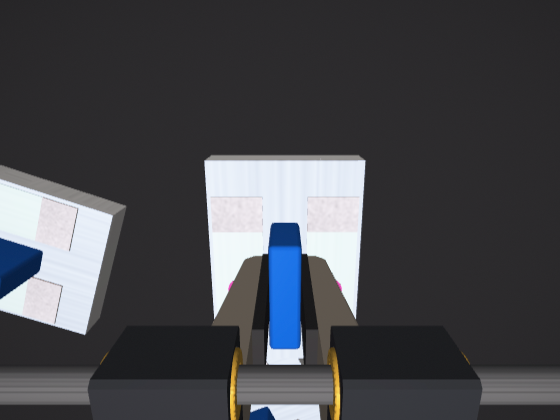

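The picture shows the carrier held square, its bar centred at column 285, rows 223–348. The top-face far edge is at row 160.

```bash
python3 - <<'E'
from h import *
c=get_calibration("wrist");z=92.3
print("centre from block edge",plane(c,(285,160),z+18)[0]-55, "bar ends",plane(c,(285,225),z+52)[0],plane(c,(285,348),z+52)[0])
E
```

```text
centre from block edge 482.6191616515521 bar ends 516.7175281481772 458.56383548249676
```

Call:
carry_out(
  motion="0 0 0.008 3 20 0 0;0 0 0.008 3 36 0 0;0 0 0 3 36 0 0;0 0 0 3 36 0 0;0 0 0 3 36 0 0;0 0 0 3 36 0 0;0 0 0 3 36 0 0;0 0 0 3 36 0 0;0 0 0 2 36 0 0;0 0 0 2 17 0 0;0 0 0 0 0 0 0;0 0 0 0 0 0 0;0 0 0 0 0 0 0",
)

```text
clock: 6.65
ee_pos: [507.7, -46.3, 118.9]
eef_rot: [1.0, -0.008, -0.001, -0.0]
contact_force: [-0.2, 1.4, -3.6]
gripper_width: 13.9
gripper_force: 35.0
```

Call:
carry_out(
  motion="0 0 0 4.3 1 8 0;0 0 0 0 0 10 0;0 0 0 0 0 8 0;0 0 0 0 0 4 0;0 0 0 0 0 2 0;0 0 0 0 0 0 0;0 0 0 0 0 0 0",
)

```text
clock: 7.35
ee_pos: [512.7, -48.3, 87.8]
eef_rot: [1.0, -0.008, 0.0, -0.0]
contact_force: [0.3, -0.3, -2.2]
gripper_width: 13.8
gripper_force: 35.0
```

```bash
python3 - <<'E'
from h import *
s=sensors.get_state();print(s["clock"],s["ee_pos"],s["contact_force"])
for n,(u,v) in (("scene",(231,230)),("side",(310,185))):
    a=read_camera(n)[v-50:v+40,u-60:u+60];cv2.imwrite(f"pics/d_{n}.png",cv2.resize(a,None,fx=3.3,fy=3.3,interpolation=2))
cv2.imwrite("pics/d.png",np.hstack([cv2.imread("pics/d_scene.png"),cv2.imread("pics/d_side.png")]))
E
```

```text
7.35 [512.70591372 -48.29912266  87.75981592] [ 0.25989234 -0.30407381 -2.22669281]
```

View pics/d.png

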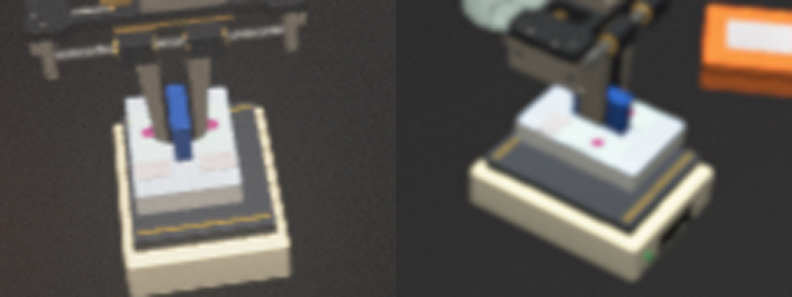

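The carrier hovers over the platform square to it, roughly centred in x and shifted towards −y as the pin requires. I'll lower it gently.

Call:
carry_out(
  motion="0 0 0 0 0 2 0;0 0 0 0 0 1.5 0;0 0 0 0 0 1 0;0 0 0 0 0 1 0;0 0 0 0 0 1 0;0 0 0 0 0 1 0;0 0 0 0 0 0 0;0 0 0 0 0 0 0",
)

```text
clock: 8.25
ee_pos: [512.5, -48.3, 80.1]
eef_rot: [1.0, -0.008, -0.0, -0.0]
contact_force: [0.4, 0.2, -3.2]
gripper_width: 13.9
gripper_force: 35.0
```

Call:
carry_out(
  motion="0 0 0 0 0 1 0;0 0 0 0 0 1 0;0 0 0 0 0 1 0;0 0 0 0 0 0 0;0 0 0 0 0 0 0",
)

```text
clock: 8.75
ee_pos: [512.5, -48.3, 77.0]
eef_rot: [1.0, -0.008, -0.0, -0.0]
contact_force: [-0.3, 0.2, -2.8]
gripper_width: 13.8
gripper_force: 35.0
```

Call:
carry_out(
  motion="0 0 0 0 0 1 0;0 0 0 0 0 0 0;0 0 0 0 0 1 0;0 0 0 0 0 0 0;0 0 0 0 0 0 0",
)

```text
clock: 9.25
ee_pos: [512.7, -48.3, 75.4]
eef_rot: [1.0, -0.008, 0.0, 0.0]
contact_force: [-2.0, 0.6, 3.3]
gripper_width: 13.6
gripper_force: 35.0
```

Call:
carry_out(
  motion="0 0 0 0 0 1 0;0 0 0 0 0 1 0;0 0 0 0 0 1 0;0 0 0 0 0 1 0;0 0 0 0 0 0 0;0 0 0 0 0 0 0",
)

```text
clock: 9.85
ee_pos: [512.7, -48.3, 71.4]
eef_rot: [1.0, -0.008, 0.0, 0.0]
contact_force: [-2.3, 0.0, 6.9]
gripper_width: 13.3
gripper_force: 35.0
```

Call:
carry_out(
  motion="0 0 0 0 0 1 0;0 0 0 0 0 1 0;0 0 0 0 0 0.5 0;0 0 0 0 0 0 0;0 0 0 0 0 0 0",
)

```text
clock: 10.35
ee_pos: [512.8, -48.3, 70.0]
eef_rot: [1.0, -0.008, 0.0, 0.0]
contact_force: [-7.3, 0.1, 22.9]
gripper_width: 13.9
gripper_force: 35.0
```

```bash
python3 - <<'E'
from h import *
for n,(u,v) in (("scene",(231,230)),("side",(310,185))):
    a=read_camera(n)[v-50:v+40,u-60:u+60];cv2.imwrite(f"pics/e_{n}.png",cv2.resize(a,None,fx=3.3,fy=3.3,interpolation=2))
cv2.imwrite("pics/e.png",np.hstack([cv2.imread("pics/e_scene.png"),cv2.imread("pics/e_side.png")]))
s=sensors.get_state();print(s["clock"],s["ee_pos"],s["contact_force"],s["wrist_torque"])
E
```

```text
10.45 [512.73940466 -48.29658853  69.97230469] [-6.41708876  0.31542873 23.53259217] [ 0.12989431  1.22347214 -0.03542956]
```

View pics/e.png

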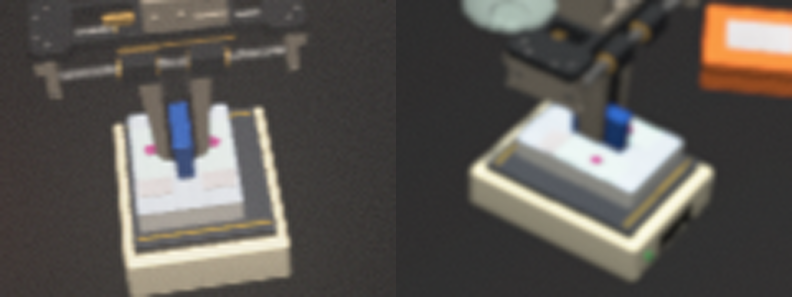

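The carrier lies flat on the lowered platform, still gripped. The steady push of about 23 N with a stiff rise at the end means the platform is on its stop.

```bash
python3 -c "
from workcell import robot;print(robot.hand_in())"
```

```text
the job is handed in; nothing more can be done
None
```

The job is handed in, with no verdict returned: the carrier is over the pin, still gripped and pressed down at about 23 N, which by force and travel puts the platform on its stop, and the box, dish and bottle were not touched.

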